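# Seat the knurled collar of the filter cell and hold it home

## Robot

A 6-joint arm with a two-finger parallel gripper is mounted at the origin on a cart in front of the work surface, level with it; the furniture and walls round the work are solid. World frame = base frame: x ahead of the robot, y to its left, z up, the work surface at z = 0. Lengths are in m, angles in rad, forces in N, time in s.
With the tool pointing down it reaches from about 0.35 to 0.975 m from the base axis. Payload 17.4 kg.
Tool frame: the origin (TCP) lies at the very end of the fingers, on their centre line; the grasp point (between the pads) lies 19 mm behind it (bot.tcp_to_grasp is the distance from the TCP to the grasp point, in m); z points along the fingers, x is the direction in which the jaws open and shut, and the axes are right-handed (so a half turn about z gives the same grasp; the last joint's range is limited). The gripper opens to 85 mm and grips with 20 to 120 N. Pads are 22 mm wide; open, the fingers measure 114 mm over their backs; the gripper's body (76 mm by 85 mm) begins 54 mm behind the grasp point. The pads swing forward as they close: fully open they stand 13 mm farther back than shut.
Start: joints at [1.302, 0.116, 1.442, -0, 1.584, -0.038], TCP at [0.154, 0.657, 0.231] pointing down, gripper open.
Joint ranges: [-2.83, 2.83], [-0.83, 2.19], [0.07, 2.5], [-1.14, 4.28], [0.01, 3], [-2.97, 2.97]. Speed limits (rad/s): [1.89, 1.89, 2.22, 3.14, 3.14, 3.14].

## Interface

Orientations are given as [roll, pitch, yaw] about the fixed x, y, z axes, in that order (R = Rz(yaw) Ry(pitch) Rx(roll)).
In Python, from bench import bot gives the robot as it stands.
- The arm moves only by the shell command python3 -m jog 'ROWS' [FORCE]. ROWS is JSON, a list of rows, each a list of 5 numbers: the finger opening in mm, from 0 to 85.4, then the shift along the tool's x, y, z in mm, then the turn about the tool's z in rad. A call has 1 to 8 rows; each row shifts and turns the commanded pose from where the row before left it, along the tool's axes as they then stand; what a row does not reach is not made up. A row lasts 1/10 s, in which the tool goes at most 50 mm and 8.59 degrees, less where a joint would pass 70% of its speed; a pose out of reach is approached as far as the arm can. A call with a gripper value outside its range is refused whole. The fingers move at their own pace and stop on an object; FORCE is the grip in N (left out, the last holds). Time passes only in rows, so rows that do not move let the fingers close. It gives the time, the measured TCP pose, the force and the opening at its end, in the units of the state.
- bot.sense(): the state, without advancing time (a new reading comes with each control period).
- bot.camera(name): name is "scene" or "top"; returns the picture (420x560x3 uint8, red, green, blue); there is no depth.
- bot.camera_model(name): a dict with "fx", "fy", "cx", "cy" (pixels), "dist_coeffs" ([k1, k2, p1, p2, k3] as OpenCV has them; the pictures are not rectified), "R" (3x3) and "t" (3): a world point X has camera coordinates R X + t. Camera axes: x right, y down, z forward; pixel columns grow to the right and rows downward; lengths in m; the calibration is good to about 2 mm. A picture is of the moment at which its call begins. camera_model takes no time and is no camera call.
- bot.finish_job(): hands the job in, once; it reports no verdict.
The state is a dict: "time": time; "joint_pos": joint angles; "qvel": joint speeds; "tau": joint torques, N m; "tcp_pos": TCP position; "tcp_rot": TCP orientation; "force": force on the tool from outside, world axes, zero at the start; "moment": the same for the moment, N m; "finger_gap": finger opening in m.
Only numpy, scipy, OpenCV 4.12 (cv2) and the standard library are available. Lean on these libraries where they do the work, as an engineer would, in place of code of your own. Each camera call takes 0.05 s, during which the arm holds its last target. There are 200 camera calls.

## Task

Slide the flat keeper plate straight up out of its slotted holder on the filter cell and stand it in the open wooden caddy. Then turn the knurled collar until its hidden keyways drop over the pins, push it down fully home against the spring seal, and keep hold of it: finish with the gripper still pressing the collar home. Leave everything else on the bench where it stands.

Things in the scene. Friction and masses are not known exactly. Their poses are not given: they have to be found in the camera images.
- cell: Filter cell fixed to the bench: grey foot plate 122 x 80 x 8 mm (x -41 to +81 mm), on it an upright round aluminium housing, 47 mm dia, top 32 mm above the bench, under the collar. Origin on the housing's axis at bench level, z up; the slotted holder lies towards +x.
- slot (a point): Centre of the slot's mouth, 46 mm from the cell's axis along its x, 30 mm above the bench. The holder: dark steel, x 32 to 72 mm and y -13 to +13 mm in the cell's frame, top 30 mm above the bench; slot along x, 10 mm wide, 22 mm deep, open above.
- spigot_top (a point): On the cell's axis 60 mm above the bench, inside the collar: top of a 32 mm spigot with three pins 120 degrees apart, pin tops 46 mm above the bench; their direction differs each time and is not told. A rubber spring seal round it stands 38 mm above the bench, carries the loose collar, pushes up 2.5 N at first and 7.5 N when pressed down flush with the housing top (6 mm).
- collar: Loose dark steel knurled collar, closed top, 58 mm dia (60 over the knurls), 40 mm high, 0.15 kg. Origin: centre of its underside, z up its axis. At the start it rests on the pins, underside 46 mm above the bench, and the keeper plate's inner edge stands in the 15 mm wide groove down its outside (at its own +x), so that it cannot turn until the plate is out.
- collar_top (a point): Centre of the collar's top, 40 mm above its origin. Three keyways hidden inside, 120 degrees apart, 0.16 rad of play each way. 25 to 72 degrees clockwise from above (or the rest of 120 the other way) bring them over the pins; then this point goes from 86 mm above the bench to 78 mm (lying on the spring seal) and to 72 mm (pushed fully home on the housing).
- keeper: Flat aluminium keeper plate, 40 mm wide (its x), 8 mm thick (its y), 92 mm high (its z), 0.08 kg. Origin at the centre of its lower edge. At the start it stands upright in the holder's slot, lower edge 8 mm above the bench, upper edge at 100 mm, centre 46 mm from the collar's axis, its x axis along the cell's x.
- caddy: Open-topped wooden caddy fixed to the bench, outside 80 (x) x 60 (y) x 55 mm high, walls and floor 6 mm, inside 68 x 48 mm (foot 92 x 72 x 6 mm). Origin at the centre of its underside. It stands beyond the guitar neck, whose top is 150 mm above the bench: carry things over the neck, at least 200 mm up. The plate may lean on a wall.
- peg_jar: Bystander: glass jar with wooden lid, 62 mm dia, 79 mm high; origin at the centre of its underside.
- sanding_block: Bystander: wooden sanding block 48 x 120 x 36 mm (long along its y); origin at the centre of its underside.
- stone_box: Bystander: dark wooden box 56 x 122 x 37 mm (long along its y); origin at the centre of its underside.

How it is judged:
By the outcome, as a careful person would: the job done as asked, in the order asked, and still so for the second after the job is handed in, while the arm keeps its last pose, push and grip.
It also fails if it takes over 67 s, if anything falls off the work surface, if the arm or the gripper's body presses on something with over 40 N, if the wrist force passes 120 N, or if a joint passes its speed limit or range.

## Working session

There is one attempt and no reset: what is moved stays moved. The work goes in short steps, Python scripts to look and compute and a shell command to move; the robot and the scene stay as the last step left them, time stands still between calls to the robot, and variables do not carry over. Pictures are saved under pics/ and viewed, about 8 in all and at most 12, crops included, and the job is handed in when it is done.

```bash
mkdir -p pics; ls; python3 - <<'E'
from bench import bot
import cv2, numpy as np
for n in ("scene","top"):
    im=bot.camera(n); cv2.imwrite(f"pics/{n}0.png",im[:,:,::-1])
    m=bot.camera_model(n); print(n,m)
s=bot.sense(); print(s)
print(bot.tcp_to_grasp)
a=cv2.imread("pics/scene0.png");b=cv2.imread("pics/top0.png")
E
```

```text
pics
scene {'fx': 531.4333820344759, 'fy': 531.4333820344759, 'cx': 290.13350506566775, 'cy': 215.5302936239338, 'dist_coeffs': array([-0.13041398,  0.        ,  0.        ,  0.        ,  0.        ]), 'R': array([[ 0.85591096, -0.51659948,  0.02326817],
       [-0.1846732 , -0.34737871, -0.91936056],
       [ 0.48302405,  0.78259377, -0.39272732]]), 't': array([-0.31301728,  0.28146508,  0.58746358])}
top {'fx': 545.34699628158, 'fy': 545.34699628158, 'cx': 283.06566185325, 'cy': 206.34776842326215, 'dist_coeffs': array([-0.03328672,  0.        ,  0.        ,  0.        ,  0.        ]), 'R': array([[-0.01794325, -0.99966877, -0.01844976],
       [-0.99289174,  0.01998705, -0.11733074],
       [ 0.11766064,  0.01621332, -0.9929215 ]]), 't': array([0.34503389, 0.53658265, 1.12201878])}
{'time': 0.1, 'joint_pos': array([ 1.30217382e+00,  1.16427171e-01,  1.44222044e+00,  2.39464341e-05,
        1.58400545e+00, -3.77944189e-02]), 'qvel': array([ 0.00072639, -0.00153991, -0.00198585,  0.00010498, -0.00099196,
       -0.00221195]), 'tau': array([ 1.80657211e-03, -7.33654976e+01, -6.33800983e+01,  5.74420119e-05,
        5.16825006e-03,  7.62698448e-06]), 'tcp_pos': array([0.15437918, 0.65692281, 0.23062967]), 'tcp_rot': array([-3.14152866e+00,  1.05874862e-03,  1.33996857e+00]), 'force': array([ 0.5247271 , -0.00581532,  0.02711356]), 'moment': array([0.0253344 , 0.03223062, 0.00238919]), 'finger_gap': 0.08583868845248113}
0.0187
```

View pics/top0.png

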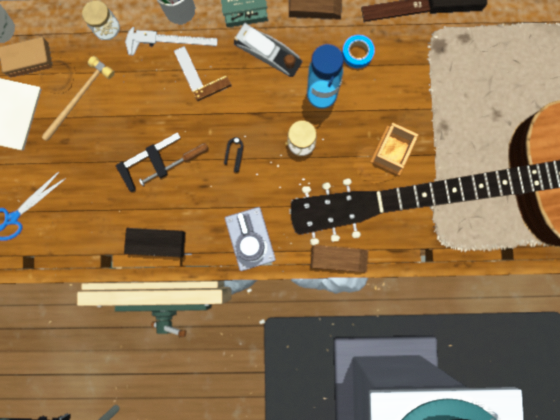

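View pics/scene0.png

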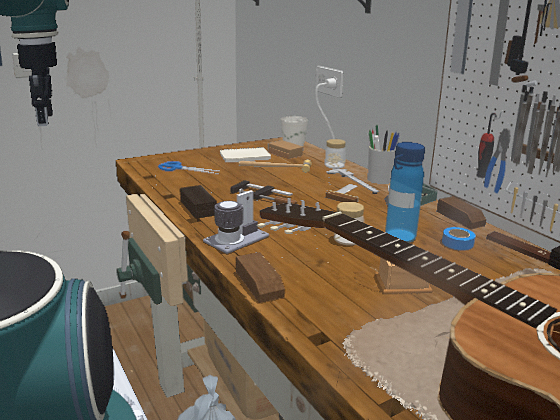

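Top view: cell around (248,240), with the plate edge at (243,223); caddy around (396,149), beyond the neck; stone box (155,243), sanding block (339,259), jar (301,138). I'll enlarge the cell and the caddy.

```bash
cat > h.py <<'E'
import numpy as np, cv2
from bench import bot
def ray(n,uv):
    m=bot.camera_model(n);K=np.array([[m['fx'],0,m['cx']],[0,m['fy'],m['cy']],[0,0,1]])
    p=cv2.undistortPoints(np.array([[uv]],float),K,m['dist_coeffs'])[0,0]
    R=np.array(m['R']);return -R.T@m['t'], R.T@np.array([p[0],p[1],1])
def at(n,uv,z):
    c,d=ray(n,uv);return (c+d*(z-c[2])/d[2])[:2]
def proj(n,X):
    m=bot.camera_model(n);K=np.array([[m['fx'],0,m['cx']],[0,m['fy'],m['cy']],[0,0,1]])
    return cv2.projectPoints(np.array(X,float).reshape(-1,3),cv2.Rodrigues(np.array(m['R']))[0],np.array(m['t']),K,m['dist_coeffs'])[0][:,0]
def crop(im,x,y,w,h,k):
    return cv2.resize(im[y:y+h,x:x+w],None,fx=k,fy=k,interpolation=cv2.INTER_CUBIC)
E
python3 - <<'E'
from h import *
a=cv2.imread("pics/top0.png");b=cv2.imread("pics/scene0.png")
A=crop(a,218,200,64,75,6);B=crop(a,366,115,64,75,6);
cv2.imwrite("pics/c0.png",np.hstack([A,B]))
E
```

```text
(no output)
```

View pics/c0.png

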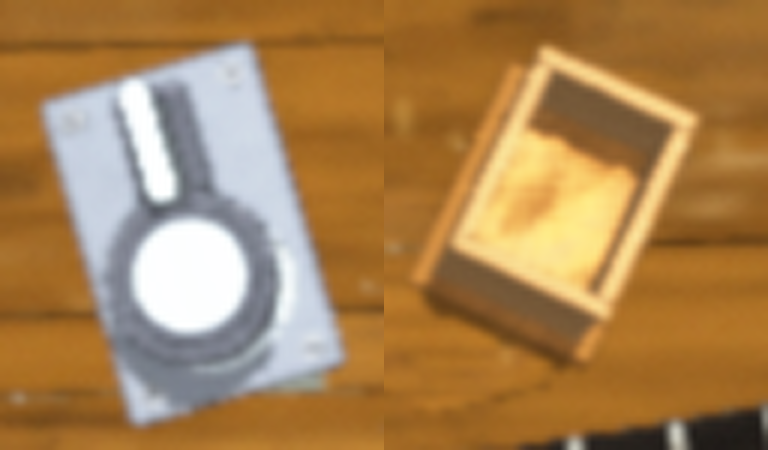

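Cell crop: foot corners (43,103),(250,42),(345,360),(135,425), collar top centre about (190,276), plate top from (132,80) to (163,202). Caddy rim corners at (542,48),(700,118),(607,318),(450,240).

```bash
python3 - <<'E'
from h import *
T=lambda x,y,z,ox=218,oy=200: at("top",(ox+(x-.5)/6,oy+(y-.5)/6),z)
c=[T(*p,.008) for p in [(43,103),(250,42),(345,360),(135,425)]]
print("foot",np.round(c,4), [round(np.linalg.norm(c[i]-c[(i+1)%4]),4) for i in range(4)])
ex=(c[0]+c[1]-c[2]-c[3])/2; ex/=np.linalg.norm(ex); cen=sum(c)/4
print("yaw",np.arctan2(ex[1],ex[0]),"axis",cen-ex*.020)
print("collar",T(190,276,.086))
k=[T(132,80,.1),T(163,202,.1)];d=k[0]-k[1];print("plate",sum(k)/2,np.linalg.norm(d),np.arctan2(d[1],d[0]),"pred",cen+ex*.026)
q=[T(x-384,y,.055,366,115) for x,y in [(542,48),(700,118),(607,318),(450,240)]]
print("caddy",sum(q)/4,[round(np.linalg.norm(q[i]-q[(i+1)%4]),4) for i in range(4)]); e=(q[0]+q[1]-q[2]-q[3]);print("yaw x",np.arctan2(e[1],e[0]))
for n,u,v in [("jar",301,138),("stone",155,243),("sand",339,259)]: print(n,at("top",(u,v),.04))
print(at("top",(323,80),.2), at("top",(372,202),.15),at("top",(297,215),.15))
E
```

```text
foot [[0.5253 0.4615]
 [0.546  0.3862]
 [0.4308 0.3537]
 [0.409  0.4292]] [np.float64(0.0781), np.float64(0.1198), np.float64(0.0786), np.float64(0.1207)]
yaw 0.2729435124797322 axis [0.45849885 0.40225615]
collar [0.45817441 0.40273564]
plate [0.50268951 0.41531296] 0.042125837942549614 0.2385137031976583 pred [0.502796   0.41465624]
caddy [0.66595321 0.0904374 ] [np.float64(0.0606), np.float64(0.0794), np.float64(0.061), np.float64(0.0769)]
yaw x -0.47243273446785844
jar [0.68914057 0.29359043]
stone [0.47007191 0.60605688]
sand [0.42954954 0.22002649]
[0.75964571 0.25318369] [0.53433083 0.16320948] [0.51227923 0.30664461]
```

```bash
cat >> h.py <<'E'
def delta(goal,yaw):
    "turn first (tool z), then shift in mm at the goal yaw"
    s=bot.sense();y0=s['tcp_rot'][2];d=np.array(goal)-s['tcp_pos']
    t=-((yaw-y0+np.pi)%(2*np.pi)-np.pi);c,n=np.cos(yaw),np.sin(yaw)
    print("t",round(s['time'],2),"pos",np.round(s['tcp_pos'],4),"rpy",np.round(s['tcp_rot'],3),"F",np.round(s['force'],1),"gap",round(s['finger_gap']*1e3,1),"j6",round(s['joint_pos'][5],2))
    print("turn",round(t,3),"shift mm",np.round([1e3*(c*d[0]+n*d[1]),1e3*(n*d[0]-c*d[1]),-1e3*d[2]],1))
E
python3 -c "
from h import *
delta([.504,.4155,.18],1.843)"; python3 -m jog '[[45,0,0,0,-0.13],[45,0,0,0,-0.13],[45,0,0,0,-0.13],[45,0,0,0,-0.113]]' 40;  python3 -c "
from h import *
delta([.504,.4155,.18],1.843)"
```

```text
t 0.1 pos [0.1544 0.6569 0.2306] rpy [-3.142e+00  1.000e-03  1.340e+00] F [ 0.5 -0.   0. ] gap 85.8 j6 -0.04
turn -0.503 shift mm [-326.5  271.8   50.6]
time: 0.5
tcp_pos: [0.1544, 0.657, 0.2308]
tcp_rot: [-3.141, 0.001, 1.848]
force: [-0.5, 0.1, -1.0]
finger_gap: 0.0449
t 0.5 pos [0.1544 0.657  0.2308] rpy [-3.141e+00  1.000e-03  1.848e+00] F [-0.5  0.1 -1. ] gap 44.9 j6 -0.55
turn 0.005 shift mm [-326.6  271.8   50.8]
```

```bash
python3 -m jog '[[45,-32,27,0,0],[45,-32,27,0,0],[45,-32,27,0,0],[45,-32,27,0,0],[45,-32,27,0,0],[45,-32,27,0,0],[45,-32,27,0,0],[45,-32,27,0,0]]' >/dev/null; python3 -m jog '[[45,-32,27,0,0],[45,-32,27,25,0],[45,0,0,25,0],[45,0,0,0,0]]';  python3 - <<'E'
from h import *
delta([.504,.4155,.12],1.843)
a=bot.camera("top");b=bot.camera("scene")
A=crop(a,210,170,75,100,5);B=crop(b,190,140,90,125,4)
cv2.imwrite("pics/c1.png",np.hstack([A,B])[:,:,::-1])
E
```

```text
time: 1.7
tcp_pos: [0.5002, 0.4199, 0.1772]
tcp_rot: [-3.136, 0.002, 1.841]
force: [-0.4, 0.8, -0.8]
finger_gap: 0.0449
t 1.7 pos [0.5002 0.4199 0.1772] rpy [-3.136e+00  2.000e-03  1.841e+00] F [-0.4  0.8 -0.8] gap 44.9 j6 -1.18
turn -0.002 shift mm [-5.2  2.5 57.2]
```

View pics/c1.png

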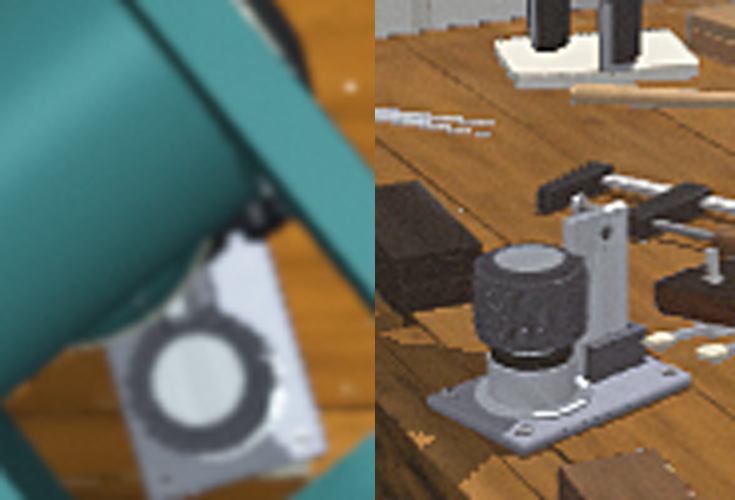

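The pictures show the gripper above the plate and the plate clear of the fingers. I'll correct the offset and go down.

```bash
python3 -m jog '[[45,-5,2.5,0,0],[45,0,0,27,0],[45,0,0,27,0],[45,0,0,27,0],[45,0,0,27,0],[45,0,0,0,0]]' | tail -2;  python3 - <<'E'
from h import *
delta([.504,.4155,.068],1.843)
b=bot.camera("scene")
cv2.imwrite("pics/c2.png",crop(b,190,140,90,110,5)[:,:,::-1])
E
```

```text
force: [-0.3, -0.3, -0.2]
finger_gap: 0.0448
t 2.4 pos [0.503 0.417 0.071] rpy [-3.138e+00  1.000e-03  1.844e+00] F [-0.3 -0.3 -0.2] gap 44.8 j6 -1.19
turn 0.001 shift mm [-1.7  0.5  3. ]
```

View pics/c2.png

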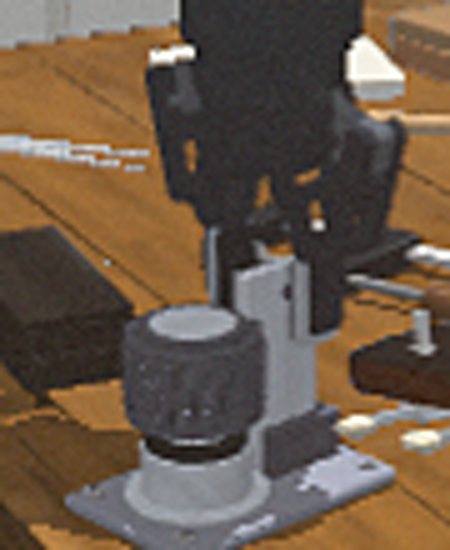

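Fingers straddle the plate, one on each side. Next I close with low force and check for side loads.

```bash
python3 -m jog '[[30,-1,0,0,0],[20,0,0,0,0],[12,0,0,0,0],[0,0,0,0,0],[0,0,0,0,0],[0,0,0,0,0],[0,0,0,0,0]]' 25
```

```text
time: 3.15
tcp_pos: [0.505, 0.4167, 0.0747]
tcp_rot: [3.14, -0.001, 1.843]
force: [-0.7, -1.2, 6.7]
finger_gap: 0.0075
```

```bash
python3 -m jog '[[0,0,0,0,0],[0,0,0,-8,0],[0,0,0,-10,0],[0,0,0,-10,0]]' 40;python3 -m jog '[[0,0,0,-20,0],[0,0,0,-20,0],[0,0,0,-20,0],[0,0,0,-20,0],[0,0,0,-20,0],[0,0,0,0,0]]'
```

```text
time: 3.55
tcp_pos: [0.5046, 0.4165, 0.1025]
tcp_rot: [3.141, -0.0, 1.843]
force: [-0.0, 0.4, -1.2]
finger_gap: 0.0074
time: 4.15
tcp_pos: [0.5053, 0.4169, 0.2053]
tcp_rot: [3.137, -0.002, 1.843]
force: [0.7, 0.4, -0.1]
finger_gap: 0.0071
```

```bash
python3 -m jog '[[0,0,0,-30,0],[0,0,0,-30,0],[0,0,0,-30,0],[0,0,0,0,0.148],[0,0,0,0,0.148],[0,0,0,0,0.148],[0,0,0,0,0.148],[0,0,0,0,0.148]]'; python3 - <<'E'
from h import *
delta([.666,.0905,.295],1.099)
b=bot.camera("scene")
cv2.imwrite("pics/c3.png",crop(b,170,20,150,200,3)[:,:,::-1])
E
```

```text
time: 4.95
tcp_pos: [0.5044, 0.4163, 0.2906]
tcp_rot: [-3.141, 0.001, 1.097]
force: [-0.1, -0.1, -0.6]
finger_gap: 0.0073
t 4.95 pos [0.5044 0.4163 0.2906] rpy [-3.141e+00  1.000e-03  1.097e+00] F [-0.1 -0.1 -0.6] gap 7.3 j6 -0.45
turn -0.002 shift mm [-216.8  292.    -4.4]
```

View pics/c3.png

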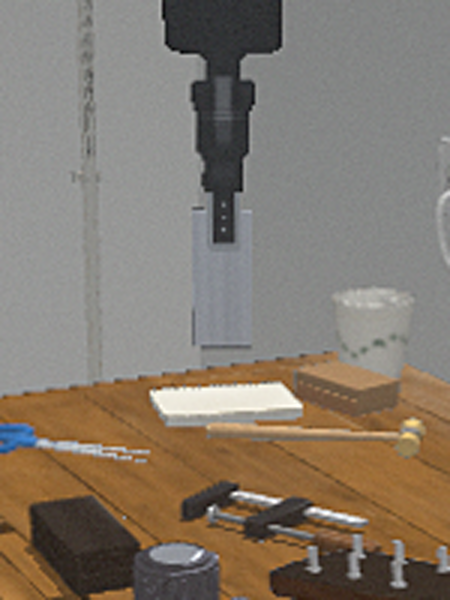

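Plate hangs upright and centred (plate middle column 222, finger 224), bottom about 0.22 m up. Carry it over the neck.

```bash
python3 -m jog '[[0,-24,32.4,0,0],[0,-24,32.4,0,0],[0,-24,32.4,0,0],[0,-24,32.4,0,0],[0,-24,32.4,0,0],[0,-24,32.4,0,0],[0,-24,32.4,0,0],[0,-24,32.4,0,0]]'; python3 -m jog '[[0,-25,33,0,0],[0,0,0,0,0],[0,0,0,0,0],[0,0,0,0,0]]'; python3 - <<'E'
from h import *
delta([.666,.0905,.16],1.099)
E
```

```text
time: 5.8
tcp_pos: [0.6497, 0.1265, 0.2908]
tcp_rot: [-3.141, 0.0, 1.106]
force: [0.7, 0.9, -0.0]
finger_gap: 0.0071
time: 6.2
tcp_pos: [0.6672, 0.0915, 0.291]
tcp_rot: [-3.141, 0.0, 1.105]
force: [0.5, 0.9, -1.1]
finger_gap: 0.0076
t 6.2 pos [0.6672 0.0915 0.291 ] rpy [-3.141  0.     1.105] F [ 0.5  0.9 -1.1] gap 7.6 j6 -1.01
turn 0.006 shift mm [ -1.4  -0.6 131. ]
```

```bash
python3 -m jog '[[0,-1.5,-0.5,30,0],[0,0,0,40,0],[0,0,0,40,0],[0,0,0,25,0],[0,0,0,0,0]]'|tail -5; python3 - <<'E'
from h import *
delta([.666,.0905,.076],1.099)
b=bot.camera("scene");a=bot.camera("top")
cv2.imwrite("pics/c4.png",np.hstack([crop(b,350,130,100,170,4),crop(a,355,100,80,136,5)])[:,:,::-1])
E
```

```text
time: 6.7
tcp_pos: [0.6644, 0.0908, 0.1523]
tcp_rot: [-3.137, 0.003, 1.105]
force: [-0.5, -0.2, -1.8]
finger_gap: 0.0071
t 6.7 pos [0.6644 0.0908 0.1523] rpy [-3.137e+00  3.000e-03  1.105e+00] F [-0.5 -0.2 -1.8] gap 7.1 j6 -1.01
turn 0.006 shift mm [ 0.4  1.5 76.3]
```

View pics/c4.png

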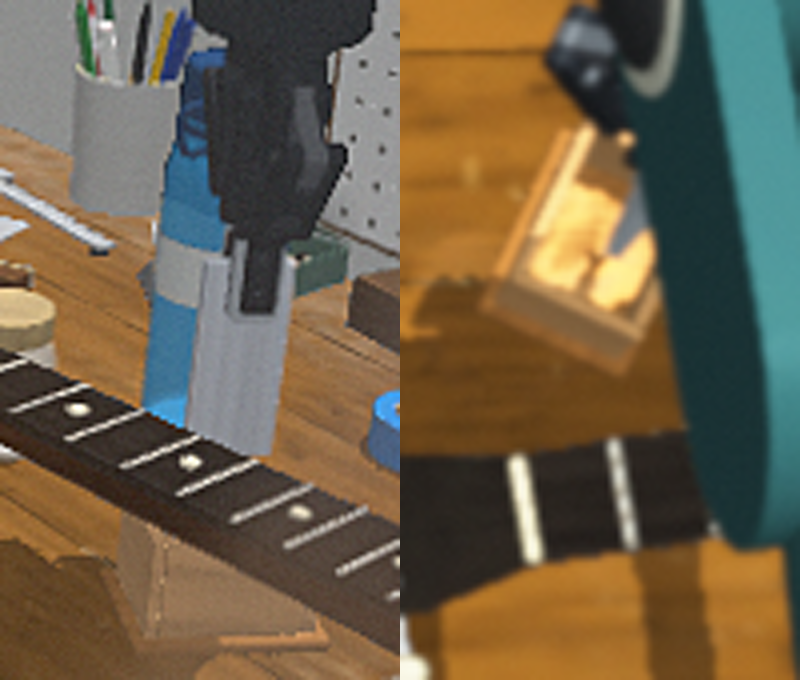

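The top view shows the plate over the caddy opening. Lower it, then feel for the floor.

```bash
python3 -m jog '[[0,0.5,1.5,20,0],[0,0,0,20,0],[0,0,0,20,0],[0,0,0,8,0],[0,0,0,0,0]]'; python3 -m jog '[[0,0,0,4,0],[0,0,0,3,0],[0,0,0,0,0]]'
```

```text
time: 7.3
tcp_pos: [0.6681, 0.0898, 0.089]
tcp_rot: [3.141, -0.0, 1.104]
force: [-0.6, 0.4, -0.6]
finger_gap: 0.0073
time: 7.6
tcp_pos: [0.668, 0.0896, 0.0817]
tcp_rot: [3.141, -0.0, 1.103]
force: [0.2, 0.1, -1.0]
finger_gap: 0.0071
```

```bash
python3 -m jog '[[0,0,0,3,0],[0,0,0,2,0],[0,0,0,0,0]]'; python3 -m jog '[[0,0,0,2,0],[0,0,0,2,0],[0,0,0,0,0]]'
```

```text
time: 7.9
tcp_pos: [0.6678, 0.0896, 0.0759]
tcp_rot: [-3.141, 0.0, 1.103]
force: [0.1, -0.7, -0.1]
finger_gap: 0.0073
time: 8.2
tcp_pos: [0.6682, 0.0896, 0.0728]
tcp_rot: [3.141, -0.0, 1.103]
force: [-0.1, 0.6, 3.3]
finger_gap: 0.0072
```

```bash
python3 -m jog '[[12,0,0,0,0],[16,0,0,0,0],[22,0,0,0,0],[28,0,0,0,0],[28,0,0,0,0]]'; python3 -m jog '[[28,0,0,-10,0],[28,0,0,-20,0],[28,0,0,-30,0],[28,0,0,-40,0],[28,0,0,-50,0],[28,0,0,-50,0],[28,0,0,0,0]]'; python3 - <<'E'
from h import *
delta([.4585,.4025,.295],1.85)
b=bot.camera("scene");a=bot.camera("top")
cv2.imwrite("pics/c5.png",np.hstack([crop(b,350,130,100,170,4),crop(a,355,100,80,136,5)])[:,:,::-1])
E
```

```text
time: 8.7
tcp_pos: [0.6679, 0.0896, 0.0723]
tcp_rot: [-3.142, 0.0, 1.103]
force: [-0.2, -0.4, -0.7]
finger_gap: 0.0274
time: 9.4
tcp_pos: [0.6692, 0.0897, 0.2818]
tcp_rot: [3.132, -0.006, 1.103]
force: [0.6, 1.3, 0.7]
finger_gap: 0.0279
t 9.4 pos [0.6692 0.0897 0.2818] rpy [ 3.132 -0.006  1.103] F [0.6 1.3 0.7] gap 27.9 j6 -1.01
turn -0.747 shift mm [ 358.7 -116.4  -13.2]
```

View pics/c5.png

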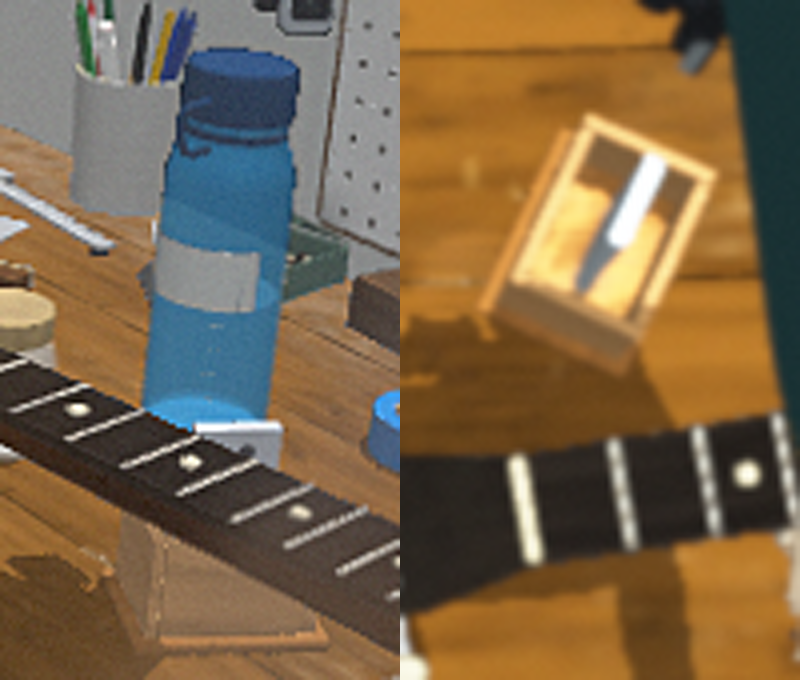

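Plate stands upright in the caddy, gripper clear. On to the collar, jaws wide open.

```bash
python3 -m jog '[[60,0,0,0,-0.149],[85,0,0,0,-0.149],[85,0,0,0,-0.149],[85,0,0,0,-0.149],[85,0,0,0,-0.149]]'|tail -1; python3 -m jog '[[85,40,-13,0,0],[85,40,-13,0,0],[85,40,-13,0,0],[85,40,-13,0,0],[85,40,-13,0,0],[85,40,-13,0,0],[85,40,-13,0,0],[85,40,-13,0,0]]'|tail -1; python3 -m jog '[[85,38,-12,40,0],[85,0,0,40,0],[85,0,0,40,0],[85,0,0,0,0],[85,0,0,0,0]]'; python3 - <<'E'
from h import *
delta([.4585,.4025,.056],1.85)
b=bot.camera("scene");a=bot.camera("top")
cv2.imwrite("pics/c6.png",np.hstack([crop(b,190,130,90,136,4),crop(a,210,180,80,109,5)[:544]])[:,:,::-1])
E
```

```text
finger_gap: 0.0853
finger_gap: 0.0851
time: 11.3
tcp_pos: [0.4607, 0.3981, 0.1571]
tcp_rot: [-3.14, 0.001, 1.848]
force: [-0.2, 0.6, 0.6]
finger_gap: 0.0848
t 11.3 pos [0.4607 0.3981 0.1571] rpy [-3.140e+00  1.000e-03  1.848e+00] F [-0.2  0.6  0.6] gap 84.8 j6 -1.18
turn -0.002 shift mm [  4.8  -0.9 101.1]
```

View pics/c6.png

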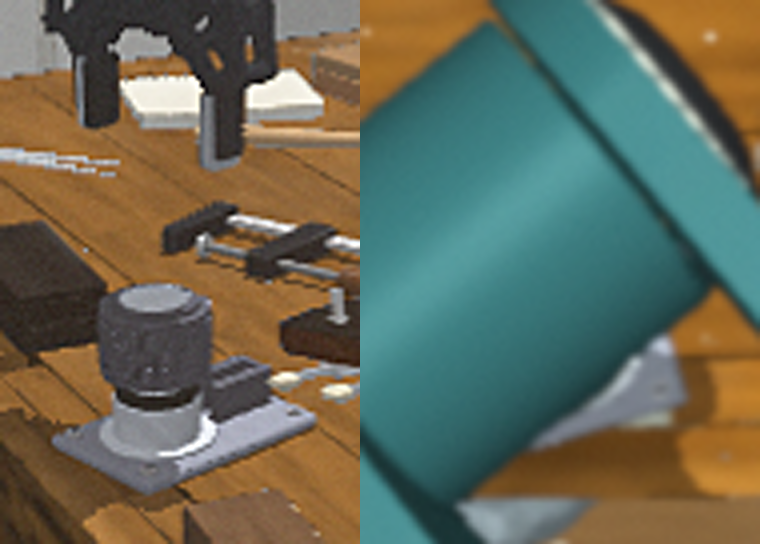

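Collar still seated, slot empty. Centre and descend.

```bash
python3 -m jog '[[85,5,-1,20,0],[85,0,0,30,0],[85,0,0,20,0],[85,0,0,15,0],[85,0,0,13,0],[85,0,0,0,0]]'; python3 -c "
from h import *
delta([.4585,.4025,.056],1.85)"
```

```text
time: 12.0
tcp_pos: [0.4585, 0.4027, 0.0582]
tcp_rot: [-3.141, 0.0, 1.848]
force: [0.7, -0.2, 0.2]
finger_gap: 0.0852
t 12.0 pos [0.4585 0.4027 0.0582] rpy [-3.141  0.     1.848] F [ 0.7 -0.2  0.2] gap 85.2 j6 -1.17
turn -0.002 shift mm [-0.2 -0.   2.2]
```

```bash
python3 -m jog '[[75,0,0,0,0],[68,0,0,0,0],[64,0,0,0,0],[50,0,0,0,0],[50,0,0,0,0],[50,0,0,0,0],[50,0,0,0,0]]' 25; python3 -c "
from h import *
delta([.4585,.4025,.056],1.85);print(bot.sense()['moment'])"
```

```text
time: 12.7
tcp_pos: [0.4591, 0.4031, 0.0598]
tcp_rot: [3.14, -0.0, 1.848]
force: [0.3, -2.0, 5.3]
finger_gap: 0.0572
t 12.7 pos [0.4591 0.4031 0.0598] rpy [ 3.14  -0.     1.848] F [ 0.3 -2.   5.3] gap 57.2 j6 -1.17
turn -0.002 shift mm [-0.4 -0.7  3.8]
[-0.27672109 -0.27258786  0.02582429]
```

```bash
python3 -m jog '[[50,0,0,1,0],[50,0,0,0,0.07],[50,0,0,0,0.07],[50,0,0,0,0.07],[50,0,0,0,0.07],[50,0,0,0,0]]' 40; python3 -c "
from h import *
delta([.4585,.4025,.056],1.85);print(bot.sense()['moment'])"
```

```text
time: 13.3
tcp_pos: [0.4587, 0.4033, 0.0583]
tcp_rot: [3.141, -0.001, 1.567]
force: [0.9, 1.7, 3.0]
finger_gap: 0.0569
t 13.3 pos [0.4587 0.4033 0.0583] rpy [ 3.141e+00 -1.000e-03  1.567e+00] F [0.9 1.7 3. ] gap 56.9 j6 -0.89
turn -0.283 shift mm [-0.7 -0.4  2.3]
[ 0.4423833  -0.17514076 -0.12187948]
```

```bash
python3 -m jog '[[50,0,0,1,0],[50,0,0,0,0.07],[50,0,0,0,0.07],[50,0,0,0,0]]'; python3 -m jog '[[50,0,0,0.5,0],[50,0,0,0,0.07],[50,0,0,0,0.07],[50,0,0,0,0]]'
```

```text
time: 13.7
tcp_pos: [0.4583, 0.4027, 0.0565]
tcp_rot: [-3.141, 0.001, 1.429]
force: [1.4, 0.5, -1.2]
finger_gap: 0.0572
time: 14.1
tcp_pos: [0.4585, 0.4028, 0.0562]
tcp_rot: [-3.141, 0.0, 1.289]
force: [0.2, -0.4, -1.0]
finger_gap: 0.057
```

```bash
python3 -m jog '[[50,0,0,0.5,0],[50,0,0,0,0.07],[50,0,0,0,0.07],[50,0,0,0,0]]'
```

```text
time: 14.5
tcp_pos: [0.4585, 0.4029, 0.0558]
tcp_rot: [-3.142, 0.0, 1.149]
force: [0.1, -0.6, -2.0]
finger_gap: 0.0568
```

```bash
python3 -c "
from h import *
print(bot.sense()['moment'])
b=bot.camera('scene');cv2.imwrite('pics/c7.png',crop(b,190,150,90,110,5)[:,:,::-1])"
```

```text
[-0.00396333  0.0219418  -0.02713331]
```

View pics/c7.png

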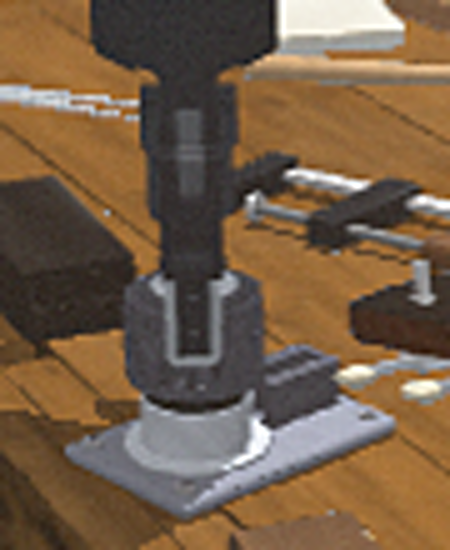

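The collar top is about 2 px lower than before (207 against 205 image rows, roughly 4 mm), and the gripper now carries its weight, so it seems to have dropped over the pins. Push down to check.

```bash
python3 -m jog '[[50,0,0,2,0],[50,0,0,2,0],[50,0,0,0,0],[50,0,0,0,0]]' 70;python3 -m jog '[[50,0,0,2,0],[50,0,0,2,0],[50,0,0,0,0],[50,0,0,0,0]]' ; python3 -c "
from h import *
print(bot.sense()['moment'])"
```

```text
time: 14.95
tcp_pos: [0.4586, 0.4029, 0.052]
tcp_rot: [3.142, -0.0, 1.149]
force: [0.3, -0.1, 0.3]
finger_gap: 0.0564
time: 15.35
tcp_pos: [0.4586, 0.403, 0.0481]
tcp_rot: [3.141, -0.0, 1.148]
force: [-0.8, -0.6, 3.6]
finger_gap: 0.0561
[-0.11462361  0.08181113  0.03847616]
```

```bash
python3 -m jog '[[50,0,0,2,0],[50,0,0,1,0],[50,0,0,0,0],[50,0,0,0,0]]';python3 -m jog '[[50,0,0,2,0],[50,0,0,1,0],[50,0,0,0,0],[50,0,0,0,0]]' ; python3 -c "
from h import *
print(bot.sense()['moment'])"
```

```text
time: 15.75
tcp_pos: [0.4587, 0.403, 0.0466]
tcp_rot: [3.141, -0.001, 1.148]
force: [-8.7, -6.9, 20.3]
finger_gap: 0.0561
time: 16.15
tcp_pos: [0.4588, 0.4031, 0.0464]
tcp_rot: [3.141, -0.001, 1.148]
force: [-21.5, -18.2, 51.1]
finger_gap: 0.0559
[-3.29580422  3.54055175 -0.04209482]
```

```bash
python3 -m jog '[[50,0,0,-1,0],[50,0,0,-1.5,0],[50,0,0,0,0],[50,0,0,0,0]]'; python3 - <<'E'
from h import *
print(bot.sense()['moment'])
b=bot.camera('scene');o=cv2.imread('pics/scene0.png')[:,:,::-1]
ax=[.4585,.4025]
cr=lambda im:crop(im,195,170,80,90,5)
def mark(im,zt,zb):
    im=cr(im).copy()
    t=np.linspace(0,2*np.pi,60)
    for z,r in((zt,.029),(zb,.029)):
        for p in proj('scene',[[ax[0]+r*np.cos(a),ax[1]+r*np.sin(a),z] for a in t]):
            cv2.circle(im,tuple(int(x) for x in ((p-[195,170])*5+2)),1,(255,0,0) if z==zt else (0,255,0),-1)
    return im
cv2.imwrite('pics/c8.png',np.hstack([mark(o,.086,.046),mark(b,.072,.032)])[:,:,::-1])
E
```

```text
time: 16.55
tcp_pos: [0.4588, 0.4031, 0.0466]
tcp_rot: [3.141, -0.001, 1.148]
force: [-9.2, -7.9, 25.7]
finger_gap: 0.0557
[-1.45553594e+00  1.57777631e+00 -1.27865425e-03]
```

View pics/c8.png

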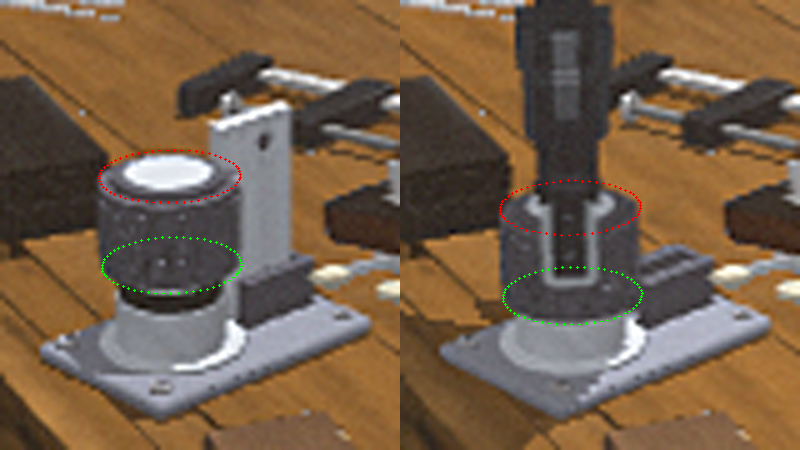

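The collar fills the rings predicted for the fully-home position, and the dark seal gap visible on the left is gone. It is pressed at about 25 N, so I'm handing in.

```bash
python3 -c "
from bench import bot
bot.finish_job();s=bot.sense();print(s['time'],s['tcp_pos'],s['force'],s['finger_gap'])"
```

```text
the job is handed in; nothing more can be done
the job is handed in; nothing more can be done
```

The job is handed in at about 16.6 s of robot time, with the gripper still holding the collar home.

- **Keeper plate:** I slid it straight up out of the slot, carried it over the neck (lower edge about 220 mm up) and stood it in the caddy. The camera showed it upright there after release.
- **Collar:** I turned it about 40 degrees clockwise (0.70 rad). It had dropped over the pins after somewhere between 16 and 24 degrees. I then pushed it down against the seal to a hard stop.
- **Last checks:**
  - **Travel:** the fingers moved down 13.3 mm from first grip, against the 14 mm expected.
  - **Picture:** the collar matched the outline expected at 72 mm top height, with the seal gap gone.
  - **Force:** the gripper was pressing down with about 26 N, plus a side force of about 12 N, at 70 N grip.
- **Overshoot:** while pushing home, the downward push briefly reached about 51 N with about 28 N sideways, so I backed it off. I took this as the fingers pressing on the collar, not the gripper's body on anything, and it is well under the 120 N wrist limit.
- **Not confirmed:** the call after hand-in returned no readings, so nothing was measured after that. I did not take a separate final picture of all the bystanders. No move came near them, and they looked in place in the views I had.

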